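# Fix a produce divider to its display riser

## Robot

A 7-joint arm with a two-finger parallel gripper is mounted at the origin on the work surface. World frame = base frame: x ahead of the robot, y to its left, z up, the work surface at z = 0. Lengths are in m, angles in rad, forces in N, time in s.
With the tool pointing down it reaches from about 0.4 to 0.85 m from the base axis. Payload 4.5 kg.
Tool frame: the origin (TCP) lies midway between the tips of the shut fingers; the grasp point (between the pads) lies 19 mm behind it; z points along the fingers, y is the direction in which the jaws open and shut (so a half turn about z gives the same grasp; the last joint's range is limited). The gripper opens to 88 mm and grips with 3 to 60 N. Pads are 18 mm wide; open, the fingers measure 123 mm over their backs; the gripper's body (75 mm by 187 mm) begins 45 mm behind the grasp point.
Start: joints at [1.193, 0.689, -0.195, 1.565, 0.157, 0.902, -0.215], TCP at [0.25, -0.573, 0.239] pointing down, gripper open.
Joint ranges: [-3.01, 3.01], [-0.46, 2.08], [-1.47, 1.51], [0.13, 2.56], [-1, 4.14], [0.04, 2.09], [-2.66, 2.66]. Speed limits (rad/s): [2.57, 2.57, 3.14, 3.14, 3.14, 3.14, 3.14].

## Interface

Orientations are given as a unit quaternion [x, y, z, w].
In Python, from plant import r gives the robot as it stands. The module is installed in compiled form; this text tells all that it offers.
- The arm moves only by the shell command python3 -m jog 'ROWS' [FORCE]. ROWS is JSON, a list of rows, each an object with "translation": the shift along the tool's x, y, z in units of 40 mm (1.0 is 40 mm), a list of three; "twist": the turn about the tool's z in units of 6 degrees (1.0 is 6 degrees); "claw": the opening in per cent of the stroke, from 0 (shut) to 100 (fully open). A call has 1 to 20 rows; each row shifts and turns the commanded pose from where the row before left it, along the tool's axes as they then stand; what a row does not reach is not made up. A row lasts 1/12 s, in which the tool goes at most 41.7 mm and 7.16 degrees, less where a joint would pass 70% of its speed; a pose out of reach is approached as far as the arm can. A call is refused whole if a number of a shift passes 1 or a number of a turn 1, either way. A call with a gripper value outside its range is refused whole. The fingers move at their own pace and stop on an object; FORCE is the grip in N (left out, the last holds). Time passes only in rows, so rows that do not move let the fingers close. It gives the time, the measured TCP pose, the force and the opening at its end, in the units of the state.
- r.get_state(): the state, without advancing time (a new reading comes with each control period).
- r.snapshot(name): name is "side" or "top"; returns a dict with "img" (400x640x3 uint8, red, green, blue), "fx", "fy", "cx", "cy" (pixels), "dist_coeffs" ([k1, k2, p1, p2, k3] as OpenCV has them; the pictures are not rectified), "origin" and "rotation" of the camera in the world. Camera axes: x right, y up, looking along -z (the intrinsics and any distortion apply to the point x, -y, -z); pixel columns grow to the right and rows downward; lengths in m; the calibration is good to about 2 mm. A picture is of the moment at which its call begins. There is no depth.
- r.finish_job(): hands the job in, once; it reports no verdict.
Trained networks look in the newest picture that a camera, given by its name, has taken for a name from the list of things; names that differ only in an ending like _2 or _b are one class to them, and where a whole thing is asked for, a point or a joint stands for the part that bears it (a point fixed in the world has none). Each returns a list of dicts, best first, with "confidence" (0 to 1); they miss things now and then, are a little off and sometimes report something else, mostly with a low value. They report only what shows in the picture. A call takes as long as a camera call. They do not tell look-alikes from the thing itself.
- r.spot_in(label, camera): "rect" ([left, top, right, bottom] in pixels, round what is visible of it).
- r.spot_point(label, camera): "location" ([row, column] in pixels: a listed point, or the origin of a listed thing).
The state is a dict: "clock": time; "q": joint angles; "qd": joint speeds; "joint_torque": joint torques, N m; "tool_pos": TCP position; "eef_rot": TCP orientation; "contact_force": force on the tool from outside, world axes, zero at the start; "moment": the same for the moment, N m; "opening": opening from 0.0 (shut) to 1.0 (fully open).
Only numpy, scipy, OpenCV 4.12 (cv2) and the standard library are available. Lean on these libraries where they do the work, as an engineer would, in place of code of your own. Each camera call takes 0.05 s, during which the arm holds its last target. There are 200 camera calls.

## Task

Fit the green divider on the dark wooden riser: stand it there upright with its panel in line with the riser's long edges and the hole in its foot over the riser's socket, and let go of it. Then put the red thumbscrew down through both holes until its steel washer lies flat on the foot, and let go.

Things in the scene. Friction and masses are not known exactly. Their poses are not given: they have to be found in the camera images.
- divider: Green plastic fence-like divider, 160 g, upright (not the white one). Origin: underside of its flat foot, at the centre of the foot's 30 mm through hole; z up. Foot 6 mm thick, 70 wide in x, y -35 to +90 mm. Panel 160 mm long in x, centred at x 0, y +75 mm, top 70 mm above the origin; its top 24 mm is a solid rail 10 mm thick in y, to pinch from above.
- thumbscrew: Red-headed thumbscrew, 70 g, upright in a grey caddy 50 mm high; a black one (not wanted) is 76 mm away. Origin: on its axis, underside of its steel washer (48 mm wide, 4 thick); z up. Round head 26 mm wide, 4 to 40 mm above origin; smooth shank 14 mm wide, 40 long, last 10 tapered to 6. No turning: it lifts straight out and slides straight in.
- socket (a point): Mouth centre of the 28 mm through hole, ringed in bright metal, mid-top of the fixed dark wooden riser: 220 mm long (point x), 170 wide (y), 45 high; z up. The divider may face either way round: panel over y +75 or -75 mm.
Not all that is in view belongs to the job. Leave any orange or pink look-alike of the divider alone.

How it is judged:
On the way:
1. the green divider stands released on the riser, its foot hole over the socket (within 17 mm) and its panel in line with the riser's long edges (within 15 degrees) (horizontal distance between divider and socket below 0.017 m and z of divider in the frame of socket between -0.004 and 0.005 m and angle between divider's own z axis and vertical below 0.1 rad and angle between the x axis of divider and the x axis of socket, either way round below 0.26 rad and linear speed of divider below 0.02 m/s and contact force between divider and the fingers below 0.5 N), for 0.2 s.
At the end, for the whole second after the job is handed in: Divider upright (6 deg) and flat on the riser, foot hole within 17 mm of the socket, panel in line within 15 deg, either way round; red thumbscrew upright (7 deg) through both holes, within 12 mm of the socket axis and 14 mm of the foot hole, washer on the foot (4 mm); both released, at rest (all of step 1 and horizontal distance between thumbscrew and socket below 0.012 m and horizontal distance between thumbscrew and divider below 0.014 m and z of thumbscrew in the frame of divider between 0.002 and 0.01 m and angle between thumbscrew's own z axis and vertical below 0.12 rad and linear speed of thumbscrew below 0.02 m/s and contact force between thumbscrew and the fingers below 0.5 N); the robot touches nothing.
It also fails if it takes over 64 s, if anything falls off the work surface, if the arm or the gripper's body presses on something with over 40 N, if the wrist force passes 120 N, or if a joint passes its speed limit or range.

## Working session

There is one attempt and no reset: what is moved stays moved. The work goes in short steps, Python scripts to look and compute and a shell command to move; the robot and the scene stay as the last step left them, time stands still between calls to the robot, and variables do not carry over. Pictures are saved under pics/ and viewed, about 8 in all and at most 12, crops included, and the job is handed in when it is done.

```bash
mkdir -p pics; cat > h.py <<'E'
import numpy as np, cv2
from plant import r
from scipy.spatial.transform import Rotation as R
def rot(s):
    a=np.array(s["rotation"],float)
    return a if a.shape==(3,3) else R.from_quat(a).as_matrix()
def K(s): return np.array([[s["fx"],0,s["cx"]],[0,s["fy"],s["cy"]],[0,0,1.]])
def px2w(s,col,row,z):
    u=cv2.undistortPoints(np.array([[[col,row]]],float),K(s),np.array(s["dist_coeffs"],float))[0,0]
    d=rot(s)@np.array([u[0],-u[1],-1.]); o=np.array(s["origin"])
    return o+d*(z-o[2])/d[2]
def w2px(s,P):
    p=(np.atleast_2d(P)-np.array(s["origin"]))@rot(s)
    p=p*[1,-1,-1]
    return cv2.projectPoints(p.reshape(-1,1,3),np.zeros(3),np.zeros(3),K(s),np.array(s["dist_coeffs"],float))[0].reshape(-1,2)
def save(s,n,box=None,k=1):
    im=s["img"][...,::-1]
    if box: im=im[box[1]:box[3],box[0]:box[2]]
    cv2.imwrite("pics/"+n,cv2.resize(im,None,fx=k,fy=k,interpolation=cv2.INTER_CUBIC))
E
python3 - <<'E'
from h import *
for c in("top","side"):
    s=r.snapshot(c); save(s,c+"0.png"); print(c,s["origin"],rot(s).round(3).tolist(),s["fx"],s["cx"],s["cy"],s["dist_coeffs"])
    for n in("divider","thumbscrew","socket"):
        print(n,[(np.round(d["location"]),round(d["confidence"],2)) for d in r.spot_point(n,c)])
        if n!="socket":print([(np.round(d["rect"]),round(d["confidence"],2)) for d in r.spot_in(n,c)])
print(r.get_state())
E
```

```text
top [ 0.26826577 -0.08732875  1.10936966] [[-0.026, 0.987, -0.158], [-1.0, -0.025, 0.008], [0.004, 0.158, 0.987]] 408.8151970392308 325.9545508954249 192.54865607513543 [-0.01593135  0.          0.          0.          0.        ]
divider [(array([206., 424.]), 0.93), (array([252., 489.]), 0.74), (array([264., 412.]), 0.7)]
[(array([369., 251., 430., 310.]), 0.86), (array([462., 214., 530., 266.]), 0.85), (array([387., 166., 439., 227.]), 0.57)]
thumbscrew [(array([210., 424.]), 0.53), (array([119., 404.]), 0.51)]
[(array([395., 113., 408., 132.]), 0.72)]
socket [(array([139., 299.]), 0.65)]
side [0.20539776 0.85802233 0.90919703] [[-0.974, 0.159, -0.159], [-0.225, -0.646, 0.729], [0.013, 0.746, 0.666]] 434.18840719697477 322.44828477967445 205.10573108845782 [-0.01287917  0.          0.          0.          0.        ]
divider [(array([166., 341.]), 0.91), (array([175., 382.]), 0.69), (array([143., 382.]), 0.56)]
[(array([368., 166., 422., 201.]), 0.86), (array([310., 153., 359., 186.]), 0.66), (array([357., 119., 394., 151.]), 0.59)]
thumbscrew [(array([152., 275.]), 0.61)]
[(array([269., 138., 284., 156.]), 0.51), (array([312., 150., 358., 182.]), 0.39)]
socket [(array([207., 257.]), 0.89)]
{'clock': 0.6, 'q': array([ 1.19277936,  0.6890758 , -0.19460009,  1.56529234,  0.15733313,
        0.90248222, -0.21508174]), 'qd': array([ 1.43555683e-03,  1.19936027e-04, -8.03684977e-04, -9.83645987e-04,
       -8.84166187e-05,  2.47259608e-03, -1.16018022e-03]), 'joint_torque': array([-9.18419482e-05, -5.27247298e+01, -1.26676496e+00, -1.53678042e+01,
       -5.19180950e-02, -4.11684186e-04,  6.11882956e-05]), 'tool_pos': array([ 0.25020385, -0.57277335,  0.23875989]), 'eef_rot': array([9.78869479e-01, 2.04486037e-01, 8.48086398e-06, 6.47854862e-05]), 'contact_force': array([0.54785192, 0.54725619, 0.37980491]), 'moment': array([0.01018336, 0.03950457, 0.00379969]), 'opening': 1.0007623657905798}
```

View pics/top0.png

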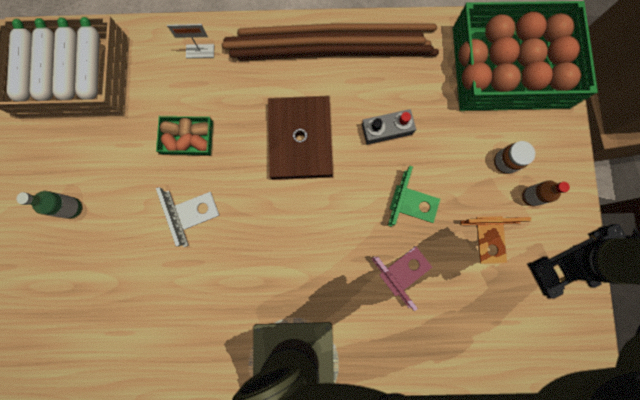

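View pics/side0.png

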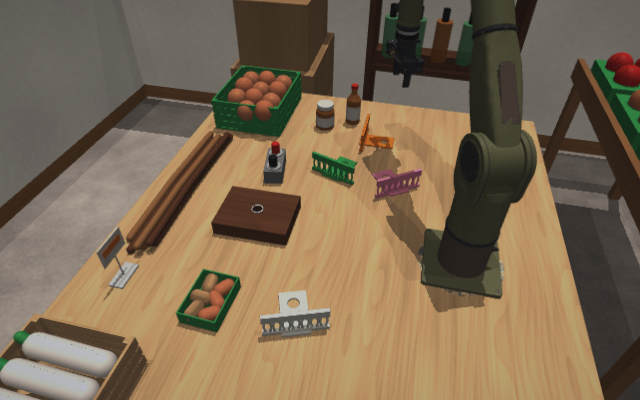

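The top view shows these candidates. Dividers: green (424,206), white (203,209), orange (489,252) and pink (412,264). Screws: red (405,118) and black (377,124). The riser socket is at (299,136). I choose the green divider and the red screw, and check both in one crop.

```bash
python3 - <<'E'
from h import *
s=r.snapshot("top"); save(s,"crop1.png",(260,90,450,235),4)
im=s["img"]; hsv=cv2.cvtColor(im,cv2.COLOR_RGB2HSV)
# riser
roi=np.zeros(im.shape[:2],np.uint8); roi[85:190,255:345]=255
m=((hsv[...,2]<95)&(roi>0)).astype(np.uint8)*255
c=max(cv2.findContours(m,0,2)[0],key=cv2.contourArea); b=cv2.boxPoints(cv2.minAreaRect(c)); print("riser box",b.round(1).tolist())
for p in b: print(px2w(s,*p,.045).round(4))
print("socket",px2w(s,299,135.,.045))
# red
roi[:]=0; roi[100:145,355:425]=1
m=((hsv[...,0]<8)|(hsv[...,0]>172))&(hsv[...,1]>150)&(hsv[...,2]>90)&(roi>0)
v,u=np.nonzero(m); print("red",u.mean(),v.mean(),len(u), px2w(s,u.mean(),v.mean(),.05+.03))
roi[:]=0; roi[160:235,380:450]=1
m=(hsv[...,0]>45)&(hsv[...,0]<85)&(hsv[...,1]>120)&(roi>0)
v,u=np.nonzero(m); print("green",u.min(),u.max(),v.min(),v.max(),len(u))
print("hole",px2w(s,427,207,.006))
for n in("divider","thumbscrew","socket"):
    print(n,[(np.round(d["location"],1),round(d["confidence"],2)) for d in r.spot_point(n,"top")])
E
```

```text
riser box [[266.20001220703125, 98.5], [328.79998779296875, 95.9000015258789], [332.20001220703125, 176.8000030517578], [269.6000061035156, 179.39999389648438]]
[0.7037 0.0608 0.045 ]
[ 0.7069 -0.1109  0.045 ]
[ 0.4805 -0.1136  0.045 ]
[0.4776 0.0524 0.045 ]
socket [ 0.59769545 -0.02747575  0.045     ]
red 405.4366197183099 116.64788732394366 71 [ 0.63005238 -0.31032458  0.08      ]
green 389 438 167 225 1026
hole [ 0.39800038 -0.37042387  0.006     ]
divider [(array([207.3, 423. ]), 0.87), (array([264.3, 410.9]), 0.87), (array([248.9, 493.6]), 0.84)]
thumbscrew [(array([118.7, 402.6]), 0.54)]
socket [(array([137.9, 300.6]), 0.7)]
```

View pics/crop1.png

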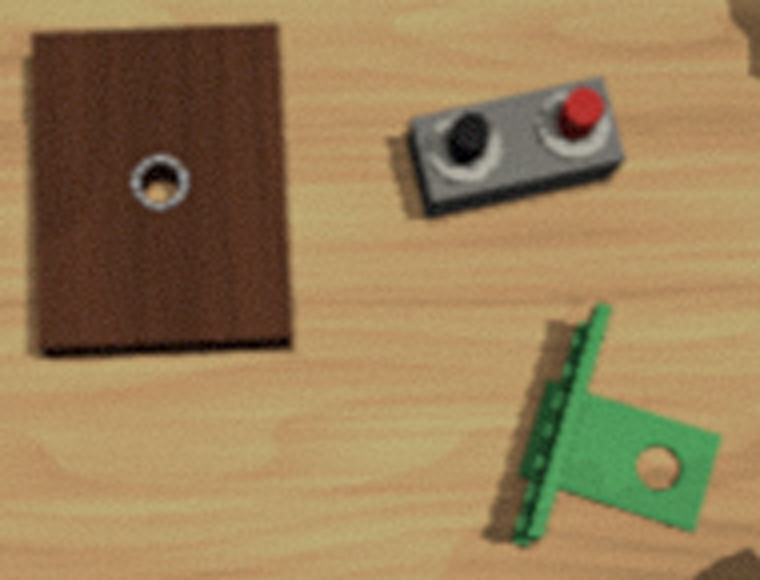

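The crop confirms the green divider (foot hole at image (424,206), panel to its left), the red screw in the right caddy hole (405,117), and the riser ring at (299.6,135).

```bash
python3 - <<'E'
from h import *
s=r.snapshot("top")
f=lambda u,v,z: px2w(s,260+u/4-.4,90+v/4-.4,z)
so=f(160,182,.045); ho=f(658,468,.006); a=f(602,310,.07); b=f(527,541,.07)
print("socket",so,"hole",ho); print("rail",a,b,np.linalg.norm(a-b),"mid",(a+b)/2, "yaw",np.degrees(np.arctan2(*(a-b)[[1,0]])))
mid=(a+b)/2; d=(mid-ho)[:2]; print("hole->rail",np.linalg.norm(d),"yaw",np.degrees(np.arctan2(d[1],d[0]))-90)
C=[f(*p,.045) for p in((33,35),(277,25),(291,345),(43,350))]
print("riser yaw",[np.degrees(np.arctan2(*(C[i]-C[j])[[1,0]])) for i,j in((0,3),(1,2))],"cent",np.mean(C,0),
 np.linalg.norm(C[0]-C[3]),np.linalg.norm(C[0]-C[1]))
print("head top",f(582,100,.09),"washer",f(573,126,.054))
sd=r.snapshot("side"); save(sd,"side1.png",(240,120,430,240),4)
for n,p in(("so",so),("ho",ho),("mid",mid),("a",a),("b",b),("top",[*f(582,100,.09)])): print(n,w2px(sd,p).round(1))
print("side socket->",px2w(sd,257,208,.045))
q=r.get_state(); print(R.from_quat(q["eef_rot"]).as_matrix().round(3))
E
```

```text
socket [ 0.59737481 -0.0290894   0.045     ] hole [ 0.3993021  -0.36257649  0.006     ]
rail [ 0.49614781 -0.31672851  0.07      ] [ 0.34713765 -0.26007605  0.07      ] 0.15941620851169117 mid [ 0.42164273 -0.28840228  0.07      ] yaw -20.816400141253126
hole->rail 0.07746559413516153 yaw -16.76184345368003
riser yaw [np.float64(1.544673919615245), np.float64(0.8087973760165774)] cent [ 0.59449286 -0.02968035  0.045     ] 0.22016244726397088 0.16728921731334162
head top [ 0.63213811 -0.30760293  0.09      ] washer [ 0.62683249 -0.30824558  0.054     ]
so [[256.8 208.2]]
ho [[343.3 163.5]]
mid [[333.2 159.8]]
a [[313.3 151.8]]
b [[354.1 168.1]]
top [[273.5 142.8]]
side socket-> [ 0.59693115 -0.02992252  0.045     ]
[[ 0.916  0.4    0.   ]
 [ 0.4   -0.916 -0.   ]
 [ 0.     0.    -1.   ]]
```

View pics/side1.png

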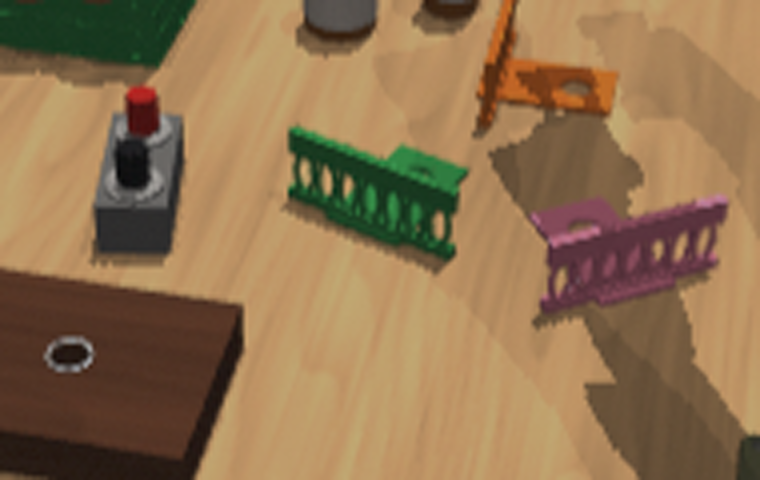

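The side view agrees: the rail ends are within 1 px of the prediction, and the socket within about 1 mm. The screw head is at side (275.7,143). I'll turn and move above the rail.

```bash
cat > go.py <<'E'
# usage: go.py x y z yaw(tool x axis, deg): remaining shift in tool units and twist units
import sys; from h import *
x,y,z,yaw=map(float,sys.argv[1:5]); s=r.get_state(); M=R.from_quat(s["eef_rot"]).as_matrix()
cur=np.degrees(np.arctan2(M[1,0],M[0,0])); t=-((yaw-cur+180)%360-180)/6
p=s["tool_pos"]; d=np.array([x,y,z])-p
print("t",round(s["clock"],2),"pos",p.round(4),"yaw",cur.round(2),"tilt",np.degrees(np.arccos(-M[2,2])).round(2),"F",np.round(s["contact_force"],1),"open",round(float(s["opening"]),3))
print("shift now",(M.T@d/.04).round(2),"twist",round(t,2))
c,q=np.cos(np.radians(yaw)),np.sin(np.radians(yaw))
print("shift after twist",(np.array([[c,q,0],[q,-c,0],[0,0,-1]])@d/.04).round(2), "q7",round(float(s["q"][6]),2))
E
Z='"translation":[0,0,0]'
python3 -m jog '[{"translation":[0,0,0],"twist":0.91,"claw":100},{"translation":[0,0,0],"twist":0.91,"claw":100},{"translation":[0,0,0],"twist":0.91,"claw":100},{"translation":[0,0,0],"twist":0.91,"claw":100},{"translation":[0,0,0],"twist":0.91,"claw":100},{"translation":[0,0,0],"twist":0.91,"claw":100},{"translation":[0,0,0],"twist":0.91,"claw":100},{"translation":[0,0,0],"twist":0.91,"claw":100},{"translation":[0.18,-0.9,0],"twist":0,"claw":100},{"translation":[0.18,-0.9,0],"twist":0,"claw":100},{"translation":[0.18,-0.9,0],"twist":0,"claw":100},{"translation":[0.18,-0.9,0],"twist":0,"claw":100},{"translation":[0.18,-0.9,0],"twist":0,"claw":100},{"translation":[0.18,-0.9,0],"twist":0,"claw":100},{"translation":[0.18,-0.9,0],"twist":0,"claw":100},{"translation":[0.18,-0.9,0],"twist":0,"claw":100},{"translation":[0.18,-0.9,0],"twist":0,"claw":100},{"translation":[0,0,0],"twist":0,"claw":100}]' 20
python3 go.py .422 -.289 .04 -20
```

```text
clock: 2.4
tool_pos: [0.4277, -0.2824, 0.2387]
eef_rot: [0.986, -0.168, 0.001, -0.003]
contact_force: [0.6, 0.2, -0.4]
opening: 1.001
t 2.4 pos [ 0.4277 -0.2824  0.2387] yaw -19.33 tilt 0.34 F [ 0.6  0.2 -0.4] open 1.001
shift now [-0.09  0.23  4.97] twist 0.11
shift after twist [-0.08  0.2   4.97] q7 -1.36
```

```bash
python3 -m jog '[{"translation":[-0.08,0.2,0],"twist":0.1,"claw":100},{"translation":[0,0,0.8],"twist":0,"claw":100},{"translation":[0,0,0.8],"twist":0,"claw":100},{"translation":[0,0,0.8],"twist":0,"claw":100},{"translation":[0,0,0],"twist":0,"claw":100},{"translation":[0,0,0],"twist":0,"claw":100}]'
python3 go.py .422 -.289 .04 -20
python3 - <<'E'
from h import *
s=r.snapshot("top"); a=s["img"][150:250,360:460,::-1]; t=r.snapshot("side"); b=t["img"][110:210,280:380,::-1]
cv2.imwrite("pics/near1.png",cv2.resize(np.hstack([a,b]),None,fx=4,fy=4,interpolation=cv2.INTER_CUBIC))
E
```

```text
clock: 2.9
tool_pos: [0.4146, -0.2983, 0.1421]
eef_rot: [0.983, -0.181, -0.002, -0.0]
contact_force: [0.2, 0.0, 0.4]
opening: 1.0
t 2.9 pos [ 0.4146 -0.2983  0.1421] yaw -20.85 tilt 0.2 F [0.2 0.  0.4] open 1.0
shift now [ 0.1  -0.28  2.55] twist -0.14
shift after twist [ 0.09 -0.28  2.55] q7 -1.34
```

View pics/near1.png

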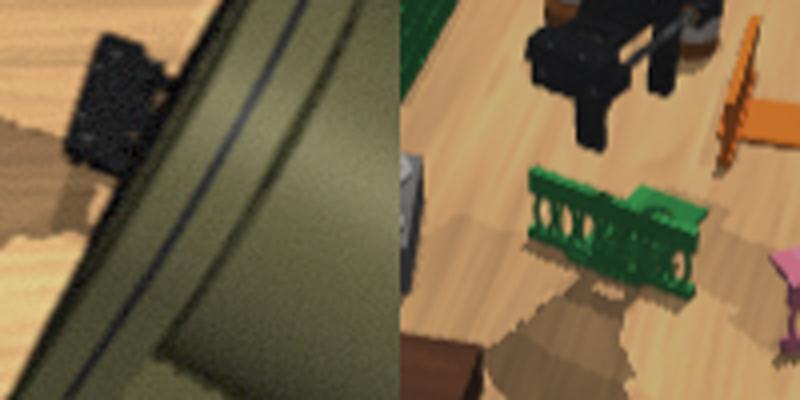

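The side crop shows the gripper over the rail. The earlier reading was unsettled overshoot, so I undo that correction and descend.

```bash
python3 -m jog '[{"translation":[0.09,-0.26,0],"twist":-0.13,"claw":100},{"translation":[0,0,0.7],"twist":0,"claw":100},{"translation":[0,0,0.7],"twist":0,"claw":100},{"translation":[0,0,0.7],"twist":0,"claw":100},{"translation":[0,0,0.44],"twist":0,"claw":100},{"translation":[0,0,0],"twist":0,"claw":100},{"translation":[0,0,0],"twist":0,"claw":100},{"translation":[0,0,0],"twist":0,"claw":100},{"translation":[0,0,0],"twist":0,"claw":100}]'
python3 go.py .422 -.289 .04 -20
```

```text
clock: 3.75
tool_pos: [0.4249, -0.2893, 0.0429]
eef_rot: [0.985, -0.173, 0.002, 0.001]
contact_force: [-0.4, 0.0, -0.3]
opening: 1.002
t 3.75 pos [ 0.4249 -0.2893  0.0429] yaw -19.89 tilt 0.2 F [-0.4  0.  -0.3] open 1.002
shift now [-0.07  0.02  0.07] twist 0.02
shift after twist [-0.07  0.02  0.07] q7 -1.34
```

```bash
python3 -m jog '[{"translation":[-0.05,0,0.05],"twist":0,"claw":60},{"translation":[0,0,0],"twist":0,"claw":40},{"translation":[0,0,0],"twist":0,"claw":30},{"translation":[0,0,0],"twist":0,"claw":20},{"translation":[0,0,0],"twist":0,"claw":10},{"translation":[0,0,0],"twist":0,"claw":0},{"translation":[0,0,0],"twist":0,"claw":0},{"translation":[0,0,0],"twist":0,"claw":0},{"translation":[0,0,0],"twist":0,"claw":0},{"translation":[0,0,0],"twist":0,"claw":0},{"translation":[0,0,0],"twist":0,"claw":0},{"translation":[0,0,0],"twist":0,"claw":0}]' 25
python3 go.py .422 -.289 .04 -20
```

```text
clock: 4.75
tool_pos: [0.4217, -0.2883, 0.0392]
eef_rot: [0.985, -0.173, 0.0, 0.0]
contact_force: [-0.5, -0.4, 0.7]
opening: 0.12
t 4.75 pos [ 0.4217 -0.2883  0.0392] yaw -19.91 tilt 0.03 F [-0.5 -0.4  0.7] open 0.12
shift now [ 0.01  0.01 -0.02] twist 0.01
shift after twist [ 0.01  0.01 -0.02] q7 -1.34
```

The grip holds: the opening is 10.5 mm, which matches the rail. I'll lift, turn and carry it over the riser.

```bash
python3 -m jog '[{"translation":[0,0,-0.4],"twist":0,"claw":0},{"translation":[0,0,-0.6],"twist":0,"claw":0},{"translation":[0,0,-0.7],"twist":0,"claw":0},{"translation":[0,0,-0.7],"twist":0,"claw":0},{"translation":[0,0,-0.6],"twist":0,"claw":0},{"translation":[0,0,0],"twist":-0.7,"claw":0},{"translation":[0,0,0],"twist":-0.7,"claw":0},{"translation":[0,0,0],"twist":-0.7,"claw":0},{"translation":[0,0,0],"twist":-0.7,"claw":0},{"translation":[0,0,0],"twist":-0.7,"claw":0},{"translation":[0,0,0],"twist":0,"claw":0}]' 45
python3 -m jog '[{"translation":[0.2,-0.35,0],"twist":0,"claw":0},{"translation":[0.35,-0.65,0],"twist":0,"claw":0},{"translation":[0.4,-0.72,0],"twist":0,"claw":0},{"translation":[0.4,-0.72,0],"twist":0,"claw":0},{"translation":[0.4,-0.72,0],"twist":0,"claw":0},{"translation":[0.4,-0.72,0],"twist":0,"claw":0},{"translation":[0.4,-0.72,0],"twist":0,"claw":0},{"translation":[0.4,-0.72,0],"twist":0,"claw":0},{"translation":[0.4,-0.72,0],"twist":0,"claw":0},{"translation":[0.4,-0.72,0],"twist":0,"claw":0},{"translation":[0.4,-0.72,0],"twist":0,"claw":0},{"translation":[0.25,-0.5,0],"twist":0,"claw":0},{"translation":[0.12,-0.25,0],"twist":0,"claw":0},{"translation":[0,0,0],"twist":0,"claw":0},{"translation":[0,0,0],"twist":0,"claw":0},{"translation":[0,0,0],"twist":0,"claw":0},{"translation":[0,0,0],"twist":0,"claw":0}]'
python3 go.py .5956 .0457 .085 1.2
python3 - <<'E'
from h import *
s=r.snapshot("top"); a=s["img"][85:185,250:350,::-1]; t=r.snapshot("side"); b=t["img"][130:230,200:300,::-1]
cv2.imwrite("pics/near2.png",cv2.resize(np.hstack([a,b]),None,fx=4,fy=4,interpolation=cv2.INTER_CUBIC))
E
```

```text
clock: 5.67
tool_pos: [0.4213, -0.2878, 0.159]
eef_rot: [1.0, 0.01, -0.0, -0.0]
contact_force: [0.2, -0.1, -0.5]
opening: 0.105
clock: 7.08
tool_pos: [0.5954, 0.0417, 0.1591]
eef_rot: [1.0, 0.008, -0.001, 0.001]
contact_force: [-0.5, -0.2, -2.3]
opening: 0.11
t 7.08 pos [0.5954 0.0417 0.1591] yaw 0.88 tilt 0.12 F [-0.5 -0.2 -2.3] open 0.11
shift now [ 0.01 -0.1   1.85] twist -0.05
shift after twist [ 0.01 -0.1   1.85] q7 -1.65
```

View pics/near2.png

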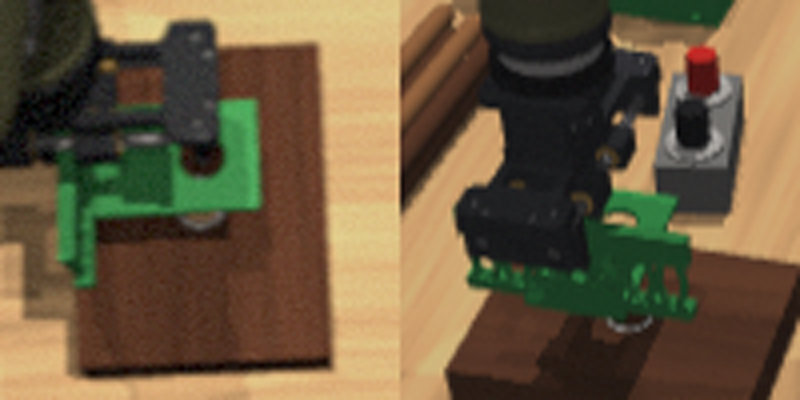

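The side crop shows the divider level in hand. In the top crop the foot's free edge runs (257,98) to (260,210) and the hole is at about (202,155). I'll compute the hole position.

```bash
python3 - <<'E'
from h import *
s=r.snapshot("top"); p=r.get_state()["tool_pos"]; z=p[2]-.0392+.006
f=lambda u,v: px2w(s,250+u/4-.4,85+v/4-.4,z)[:2]
a,b=f(257,98),f(260,210); h=f(202,155)
print("edge",a,b,np.linalg.norm(a-b),"yaw",np.degrees(np.arctan2(*(a-b)[::-1])))
n=np.array([-(a-b)[1],(a-b)[0]])/np.linalg.norm(a-b)
print("hole from edge",(a+b)/2+n*.035,"hole seen",h,"from tool",p[:2]-[0,.075])
for n in("divider",): print([(np.round(d["location"],1),round(d["confidence"],2),px2w(s,*d["location"][::-1],z-.006).round(4)) for d in r.spot_point(n,"top")])
E
python3 go.py .5956 .0457 .085 1.2
```

```text
edge [ 0.63934889 -0.07047969] [ 0.56621898 -0.07078339] 0.07313054035459628 yaw 0.2379365444378648
hole from edge [ 0.60263858 -0.03563184] hole seen [ 0.60280407 -0.03525384] from tool [ 0.59586068 -0.03194767]
[(array([268.1, 412.1]), 0.84, array([ 0.2389, -0.2961,  0.12  ])), (array([125. , 299.8]), 0.83, array([ 0.6005, -0.0341,  0.12  ])), (array([250.3, 488.1]), 0.57, array([ 0.2759, -0.4819,  0.12  ]))]
t 7.28 pos [0.596  0.0435 0.1592] yaw 1.0 tilt 0.02 F [ 0.4 -0.1 -0.6] open 0.107
shift now [-0.01 -0.06  1.86] twist -0.03
shift after twist [-0.01 -0.06  1.86] q7 -1.65
```

```bash
python3 -m jog '[{"translation":[-0.11,-0.14,0],"twist":0,"claw":0},{"translation":[0,0,0.4],"twist":0,"claw":0},{"translation":[0,0,0.4],"twist":0,"claw":0},{"translation":[0,0,0.4],"twist":0,"claw":0},{"translation":[0,0,0.3],"twist":0,"claw":0},{"translation":[0,0,0.2],"twist":0,"claw":0},{"translation":[0,0,0.1],"twist":0,"claw":0},{"translation":[0,0,0.05],"twist":0,"claw":0},{"translation":[0,0,0],"twist":0,"claw":0},{"translation":[0,0,0],"twist":0,"claw":0},{"translation":[0,0,0],"twist":0,"claw":0},{"translation":[0,0,0],"twist":0,"claw":0}]'
python3 go.py .5913 .051 .0842 1.2
```

```text
clock: 8.28
tool_pos: [0.5922, 0.0501, 0.0858]
eef_rot: [1.0, 0.01, 0.001, -0.0]
contact_force: [-0.6, 0.2, -0.7]
opening: 0.105
t 8.28 pos [0.5922 0.0501 0.0858] yaw 1.09 tilt 0.07 F [-0.6  0.2 -0.7] open 0.105
shift now [-0.02 -0.02  0.04] twist -0.02
shift after twist [-0.02 -0.02  0.04] q7 -1.66
```

```bash
python3 -m jog '[{"translation":[0,0,0.05],"twist":0,"claw":0},{"translation":[0,0,0],"twist":0,"claw":0},{"translation":[0,0,0],"twist":0,"claw":0},{"translation":[0,0,0],"twist":0,"claw":0}]'
python3 go.py .5913 .051 .0842 1.2
python3 - <<'E'
from h import *
s=r.snapshot("top"); a=s["img"][85:185,250:350,::-1]; t=r.snapshot("side"); b=t["img"][145:245,200:300,::-1]
cv2.imwrite("pics/near3.png",cv2.resize(np.hstack([a,b]),None,fx=4,fy=4,interpolation=cv2.INTER_CUBIC))
E
```

```text
clock: 8.62
tool_pos: [0.5923, 0.0501, 0.0837]
eef_rot: [1.0, 0.009, 0.001, -0.0]
contact_force: [0.2, -0.3, 4.6]
opening: 0.102
t 8.62 pos [0.5923 0.0501 0.0837] yaw 1.09 tilt 0.09 F [ 0.2 -0.3  4.6] open 0.102
shift now [-0.03 -0.02 -0.01] twist -0.02
shift after twist [-0.03 -0.02 -0.01] q7 -1.66
```

View pics/near3.png

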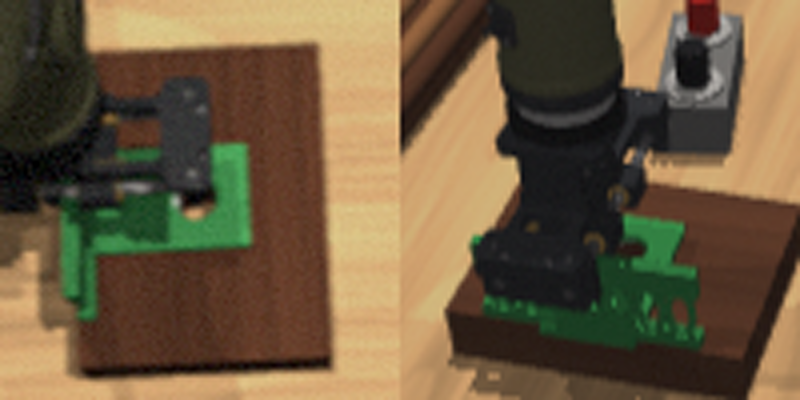

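The foot is resting on the riser (4.6 N), and its hole is about 3.5 mm too far in +x and 2 mm in +y. I'll nudge it and release.

```bash
python3 -m jog '[{"translation":[0,0,-0.1],"twist":0,"claw":0},{"translation":[0,0,0],"twist":0,"claw":0},{"translation":[-0.08,0.05,0],"twist":0,"claw":0},{"translation":[0,0,0],"twist":0,"claw":0},{"translation":[0,0,0],"twist":0,"claw":0},{"translation":[0,0,0.08],"twist":0,"claw":0},{"translation":[0,0,0],"twist":0,"claw":0},{"translation":[0,0,0],"twist":0,"claw":0},{"translation":[0,0,0],"twist":0,"claw":14},{"translation":[0,0,0],"twist":0,"claw":18},{"translation":[0,0,0],"twist":0,"claw":24},{"translation":[0,0,0],"twist":0,"claw":40},{"translation":[0,0,0],"twist":0,"claw":60},{"translation":[0,0,0],"twist":0,"claw":60},{"translation":[0,0,-0.5],"twist":0,"claw":60},{"translation":[0,0,-0.8],"twist":0,"claw":60},{"translation":[0,0,-0.9],"twist":0,"claw":60},{"translation":[0,0,-0.9],"twist":0,"claw":60},{"translation":[0,0,0],"twist":0,"claw":100},{"translation":[0,0,0],"twist":0,"claw":100}]' 20
python3 go.py .629 -.308 .2 -90
```

```text
clock: 10.38
tool_pos: [0.59, 0.0482, 0.2102]
eef_rot: [1.0, 0.01, 0.003, -0.0]
contact_force: [0.7, 0.2, -0.8]
opening: 0.731
t 10.38 pos [0.59   0.0482 0.2102] yaw 1.09 tilt 0.3 F [ 0.7  0.2 -0.8] open 0.731
shift now [0.8  8.92 0.25] twist 15.18
shift after twist [ 8.9  -0.97  0.26] q7 -1.66
```

```bash
python3 -m jog '[{"translation":[0,0,0],"twist":-1,"claw":100},{"translation":[0,0,0],"twist":-1,"claw":100},{"translation":[0,0,0],"twist":-1,"claw":100},{"translation":[0,0,0],"twist":-1,"claw":100},{"translation":[0,0,0],"twist":-1,"claw":100},{"translation":[0,0,0],"twist":-1,"claw":100},{"translation":[0,0,0],"twist":-1,"claw":100},{"translation":[0,0,0],"twist":-1,"claw":100},{"translation":[0,0,0],"twist":-1,"claw":100},{"translation":[0,0,0],"twist":-1,"claw":100},{"translation":[0,0,0],"twist":-1,"claw":100},{"translation":[0,0,0],"twist":-1,"claw":100},{"translation":[0,0,0],"twist":-1,"claw":100},{"translation":[0,0,0],"twist":-1,"claw":100},{"translation":[0,0,0],"twist":-1,"claw":100},{"translation":[0,0,0],"twist":0,"claw":100}]'
python3 -m jog '[{"translation":[-0.4,0.05,0],"twist":0,"claw":100},{"translation":[-0.8,0.08,0],"twist":0,"claw":100},{"translation":[-0.8,0.08,0],"twist":0,"claw":100},{"translation":[-0.8,0.08,0],"twist":0,"claw":100},{"translation":[-0.8,0.08,0],"twist":0,"claw":100},{"translation":[-0.8,0.08,0],"twist":0,"claw":100},{"translation":[-0.8,0.08,0],"twist":0,"claw":100},{"translation":[-0.8,0.08,0],"twist":0,"claw":100},{"translation":[-0.8,0.08,0],"twist":0,"claw":100},{"translation":[-0.8,0.08,0],"twist":0,"claw":100},{"translation":[-0.8,0.08,0],"twist":0,"claw":100},{"translation":[-0.5,0.05,0],"twist":0,"claw":100},{"translation":[0,0,0],"twist":0,"claw":100},{"translation":[0,0,0],"twist":0,"claw":100},{"translation":[0,0,0],"twist":0,"claw":100},{"translation":[0,0,0],"twist":0,"claw":100}]'
python3 go.py .629 -.308 .06 91
python3 - <<'E'
from h import *
s=r.snapshot("top"); a=s["img"][85:185,250:350,::-1]; t=r.snapshot("side"); b=t["img"][95:195,235:335,::-1]
cv2.imwrite("pics/near4.png",cv2.resize(np.hstack([a,b]),None,fx=4,fy=4,interpolation=cv2.INTER_CUBIC))
for P in([.629,-.308,.09],[.632,-.308,.09],[.627,-.308,.05]): print(((w2px(t,P)-[235,95]+.4)*4).round(1))
E
```

```text
clock: 11.72
tool_pos: [0.5874, 0.0478, 0.2062]
eef_rot: [0.699, 0.715, -0.001, -0.001]
contact_force: [-0.9, 0.8, -0.6]
opening: 1.0
clock: 13.05
tool_pos: [0.6315, -0.3046, 0.2076]
eef_rot: [0.7, 0.715, 0.0, -0.001]
contact_force: [-1.1, 0.6, 0.1]
opening: 0.998
t 13.05 pos [ 0.6315 -0.3046  0.2076] yaw 91.22 tilt 0.11 F [-1.1  0.6  0.1] open 0.998
shift now [-0.09 -0.06  3.69] twist 0.04
shift after twist [-0.08 -0.06  3.69] q7 0.11
[[159.2 193. ]]
[[155.8 192.5]]
[[164.2 232.5]]
```

View pics/near4.png

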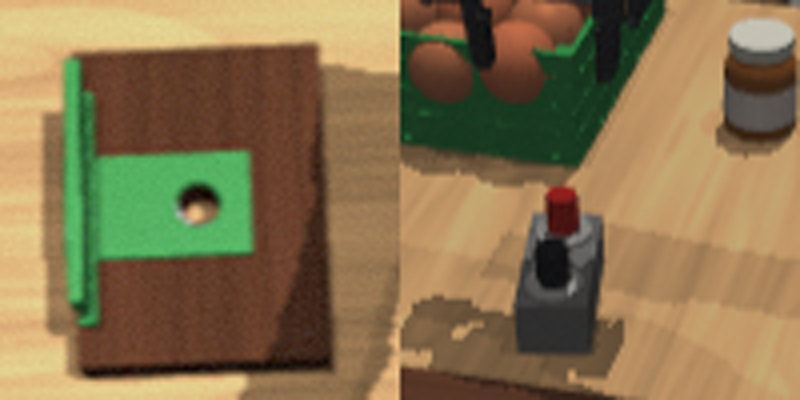

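The divider stands well: its hole at crop (197,203) is over the socket, previously seen at (200,202). The screw head top is at side crop (162,192). I'll refine the screw xy by two-view fit.

```bash
python3 - <<'E'
from h import *
from scipy.optimize import least_squares as L
s=r.snapshot("top"); t=r.snapshot("side")
crop=cv2.imread("pics/crop1.png"); hs=cv2.cvtColor(crop,cv2.COLOR_BGR2HSV)
def blob(h,box):
    m=((h[...,0]<8)|(h[...,0]>172))&(h[...,1]>140)&(h[...,2]>80); k=np.zeros_like(m); k[box[1]:box[3],box[0]:box[2]]=1
    v,u=np.nonzero(m&k); return u,v
u,v=blob(hs,(530,70,630,160)); print("top blob",u.min(),u.max(),v.min(),v.max())
tb=np.array([(u.min()+u.max())/2,(v.min()+v.max())/2])/4+[260,90]-.4
h2=cv2.cvtColor(cv2.imread("pics/near4.png"),cv2.COLOR_BGR2HSV); u,v=blob(h2,(530,170,600,250)); print("side blob",u.min()-400,u.max()-400,v.min(),v.max())
sb=np.array([(u.min()+u.max())/2-400,(v.min()+v.max())/2])/4+[235,95]-.4
th=np.linspace(0,2*np.pi,40); ring=np.c_[np.cos(th)*.013,np.sin(th)*.013]
def ctr(c,x,y):
    P=np.vstack([np.c_[ring+[x,y],np.full(40,z)] for z in(.054,.09)]); q=w2px(c,P); return (q.min(0)+q.max(0))/2
for w in((1,1),(1,0),(0,1)):
    print(w,L(lambda p:np.r_[w[0]*(ctr(s,*p)-tb),w[1]*(ctr(t,*p)-sb)],[.629,-.308]).x)
print("hole",px2w(s,250+197.5/4-.4,85+203/4-.4,.051))
E
python3 go.py .629 -.308 .06 91
```

```text
top blob 562 602 88 127
side blob 146 177 185 221
(1, 1) [ 0.63194261 -0.31254355]
(1, 0) [ 0.63308424 -0.31089344]
(0, 1) [ 0.63157715 -0.3194132 ]
hole [ 0.59486682 -0.02773102  0.051     ]
t 13.25 pos [ 0.6315 -0.306   0.2081] yaw 91.17 tilt 0.02 F [-0.8  0.1 -1. ] open 0.998
shift now [-0.05 -0.06  3.7 ] twist 0.03
shift after twist [-0.05 -0.06  3.7 ] q7 0.12
```

```bash
python3 -m jog '[{"translation":[-0.1,0,0],"twist":0,"claw":100},{"translation":[0,0,0.7],"twist":0,"claw":100},{"translation":[0,0,0.8],"twist":0,"claw":100},{"translation":[0,0,0.8],"twist":0,"claw":100},{"translation":[0,0,0.7],"twist":0,"claw":100},{"translation":[0,0,0.4],"twist":0,"claw":100},{"translation":[0,0,0.2],"twist":0,"claw":100},{"translation":[0,0,0],"twist":0,"claw":100},{"translation":[0,0,0],"twist":0,"claw":100},{"translation":[0,0,0],"twist":0,"claw":100},{"translation":[0,0,0],"twist":0,"claw":100}]' 20
python3 go.py .631 -.310 .06 91
python3 - <<'E'
from h import *
s=r.snapshot("top"); a=s["img"][70:170,345:445,::-1]; t=r.snapshot("side"); b=t["img"][95:195,235:335,::-1]
cv2.imwrite("pics/near5.png",cv2.resize(np.hstack([a,b]),None,fx=4,fy=4,interpolation=cv2.INTER_CUBIC))
E
```

```text
clock: 14.17
tool_pos: [0.6326, -0.3116, 0.0658]
eef_rot: [0.7, 0.714, 0.001, 0.001]
contact_force: [-0.8, -0.0, 0.5]
opening: 1.001
t 14.17 pos [ 0.6326 -0.3116  0.0658] yaw 91.08 tilt 0.19 F [-0.8 -0.   0.5] open 1.001
shift now [ 0.04 -0.04  0.14] twist 0.01
shift after twist [ 0.04 -0.04  0.15] q7 0.06
```

View pics/near5.png

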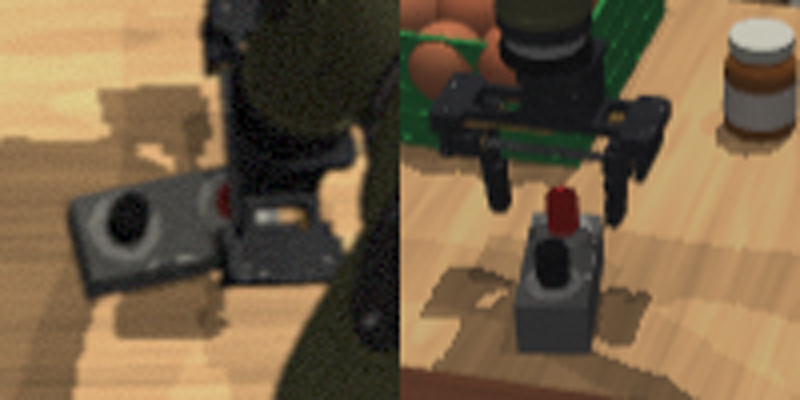

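The side crop shows the jaws straddling the red head: finger midpoint column about 156, head 162. I'll shift 4 mm in −x, lower and close.

```bash
python3 -m jog '[{"translation":[0.03,-0.1,0.14],"twist":0,"claw":100},{"translation":[0,0,0],"twist":0,"claw":100},{"translation":[0,0,0],"twist":0,"claw":70},{"translation":[0,0,0],"twist":0,"claw":50},{"translation":[0,0,0],"twist":0,"claw":42},{"translation":[0,0,0],"twist":0,"claw":36},{"translation":[0,0,0],"twist":0,"claw":32},{"translation":[0,0,0],"twist":0,"claw":28},{"translation":[0,0,0],"twist":0,"claw":20},{"translation":[0,0,0],"twist":0,"claw":10},{"translation":[0,0,0],"twist":0,"claw":0},{"translation":[0,0,0],"twist":0,"claw":0},{"translation":[0,0,0],"twist":0,"claw":0},{"translation":[0,0,0],"twist":0,"claw":0}]' 12
python3 go.py .6275 -.310 .06 91
```

```text
clock: 15.43
tool_pos: [0.6274, -0.3101, 0.0583]
eef_rot: [0.7, 0.714, 0.0, 0.0]
contact_force: [-0.0, 0.8, -0.6]
opening: 0.292
t 15.43 pos [ 0.6274 -0.3101  0.0583] yaw 91.1 tilt 0.0 F [-0.   0.8 -0.6] open 0.292
shift now [ 0.    0.   -0.04] twist 0.02
shift after twist [ 0.    0.   -0.04] q7 0.05
```

The grip on the head holds (25.7 mm). Lifting straight up.

```bash
python3 -m jog '[{"translation":[0,0,0],"twist":0,"claw":0},{"translation":[0,0,-0.2],"twist":0,"claw":0},{"translation":[0,0,-0.4],"twist":0,"claw":0},{"translation":[0,0,-0.6],"twist":0,"claw":0},{"translation":[0,0,-0.7],"twist":0,"claw":0},{"translation":[0,0,-0.7],"twist":0,"claw":0},{"translation":[0,0,-0.6],"twist":0,"claw":0},{"translation":[0,0,-0.3],"twist":0,"claw":0},{"translation":[0,0,0],"twist":0,"claw":0},{"translation":[0,0,0],"twist":0,"claw":0}]' 30
python3 go.py .596 -.029 .198 91
```

```text
clock: 16.27
tool_pos: [0.6272, -0.3101, 0.1983]
eef_rot: [0.7, 0.714, -0.0, 0.0]
contact_force: [-0.6, 0.1, -1.7]
opening: 0.284
t 16.27 pos [ 0.6272 -0.3101  0.1983] yaw 91.1 tilt 0.02 F [-0.6  0.1 -1.7] open 0.284
shift now [ 7.04 -0.64  0.  ] twist 0.02
shift after twist [ 7.04 -0.66  0.01] q7 0.11
```

```bash
python3 -m jog '[{"translation":[0.3,-0.03,0],"twist":0,"claw":0},{"translation":[0.6,-0.05,0],"twist":0,"claw":0},{"translation":[0.7,-0.07,0],"twist":0,"claw":0},{"translation":[0.7,-0.07,0],"twist":0,"claw":0},{"translation":[0.7,-0.07,0],"twist":0,"claw":0},{"translation":[0.7,-0.07,0],"twist":0,"claw":0},{"translation":[0.7,-0.07,0],"twist":0,"claw":0},{"translation":[0.7,-0.07,0],"twist":0,"claw":0},{"translation":[0.7,-0.06,0],"twist":0,"claw":0},{"translation":[0.7,-0.05,0],"twist":0,"claw":0},{"translation":[0.4,-0.03,0],"twist":0,"claw":0},{"translation":[0.14,-0.01,0],"twist":0,"claw":0},{"translation":[0,0,0],"twist":0,"claw":0},{"translation":[0,0,0.6],"twist":0,"claw":0},{"translation":[0,0,0.7],"twist":0,"claw":0},{"translation":[0,0,0.5],"twist":0,"claw":0},{"translation":[0,0,0.2],"twist":0,"claw":0},{"translation":[0,0,0],"twist":0,"claw":0},{"translation":[0,0,0],"twist":0,"claw":0},{"translation":[0,0,0],"twist":0,"claw":0}]'
python3 go.py .5962 -.0285 .115 91
python3 - <<'E'
from h import *
s=r.snapshot("top"); a=s["img"][85:185,250:350,::-1]; t=r.snapshot("side"); b=t["img"][130:230,205:305,::-1]
cv2.imwrite("pics/near6.png",cv2.resize(np.hstack([a,b]),None,fx=4,fy=4,interpolation=cv2.INTER_CUBIC))
p=r.get_state()["tool_pos"]
f=lambda P:((w2px(t,P)-[205,130]+.4)*4).round(1)[0]+[400,0]
o=p-[0,0,.0083]
print("washer c",f(o),"shank tip",f(o-[0,0,.04]),"socket",f([.5972,-.029,.045]),"hole",f([.5949,-.0277,.051]))
E
```

```text
clock: 17.93
tool_pos: [0.5969, -0.0295, 0.1194]
eef_rot: [0.701, 0.714, 0.001, 0.001]
contact_force: [0.2, -0.1, -0.3]
opening: 0.289
t 17.93 pos [ 0.5969 -0.0295  0.1194] yaw 91.04 tilt 0.12 F [ 0.2 -0.1 -0.3] open 0.289
shift now [ 0.03 -0.02  0.11] twist 0.01
shift after twist [ 0.03 -0.02  0.11] q7 -0.41
washer c [601.2 245.4] shank tip [606.1 287.5] socket [608.8 314.4] hole [610.5 310. ]
```

View pics/near6.png

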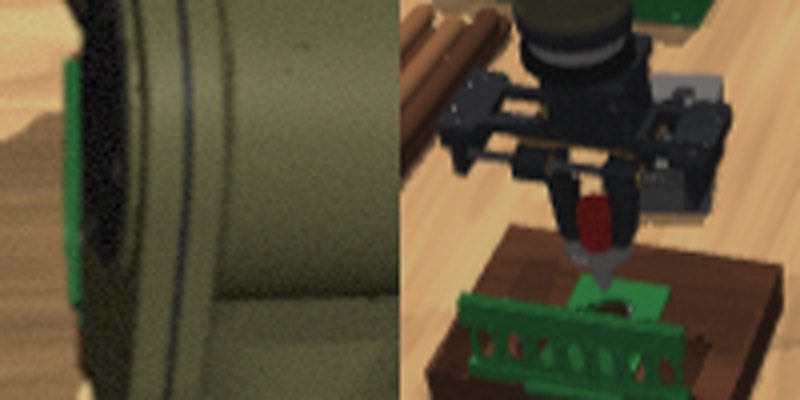

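The side crop shows the screw upright with its tip at (603,291), above the foot hole at (611,308). I shift 2.5 mm in −x and start inserting.

```bash
python3 -m jog '[{"translation":[-0.01,-0.06,0],"twist":0,"claw":0},{"translation":[0,0,0.15],"twist":0,"claw":0},{"translation":[0,0,0.15],"twist":0,"claw":0},{"translation":[0,0,0.15],"twist":0,"claw":0},{"translation":[0,0,0.15],"twist":0,"claw":0},{"translation":[0,0,0.1],"twist":0,"claw":0},{"translation":[0,0,0],"twist":0,"claw":0},{"translation":[0,0,0],"twist":0,"claw":0},{"translation":[0,0,0],"twist":0,"claw":0}]'
python3 go.py .594 -.0295 .0593 91
```

```text
clock: 18.78
tool_pos: [0.5938, -0.0294, 0.0904]
eef_rot: [0.7, 0.714, 0.0, 0.0]
contact_force: [-0.6, -0.3, -0.3]
opening: 0.285
t 18.78 pos [ 0.5938 -0.0294  0.0904] yaw 91.1 tilt 0.01 F [-0.6 -0.3 -0.3] open 0.285
shift now [-0.    0.01  0.78] twist 0.02
shift after twist [-0.    0.01  0.78] q7 -0.43
```

The tip is below the socket mouth with no contact. Continuing.

```bash
python3 -m jog '[{"translation":[0,0,0.15],"twist":0,"claw":0},{"translation":[0,0,0.15],"twist":0,"claw":0},{"translation":[0,0,0.15],"twist":0,"claw":0},{"translation":[0,0,0.15],"twist":0,"claw":0},{"translation":[0,0,0.1],"twist":0,"claw":0},{"translation":[0,0,0.05],"twist":0,"claw":0},{"translation":[0,0,0],"twist":0,"claw":0},{"translation":[0,0,0],"twist":0,"claw":0},{"translation":[0,0,0],"twist":0,"claw":0}]'
python3 go.py .594 -.0295 .0593 91
python3 - <<'E'
from h import *
t=r.snapshot("side"); save(t,"near7.png",(205,130,305,230),5)
E
```

```text
clock: 19.53
tool_pos: [0.5938, -0.0294, 0.0605]
eef_rot: [0.7, 0.714, 0.0, 0.0]
contact_force: [0.2, -0.6, 0.2]
opening: 0.286
t 19.53 pos [ 0.5938 -0.0294  0.0605] yaw 91.1 tilt 0.03 F [ 0.2 -0.6  0.2] open 0.286
shift now [-0.    0.    0.03] twist 0.02
shift after twist [-0.    0.    0.03] q7 -0.45
```

View pics/near7.png

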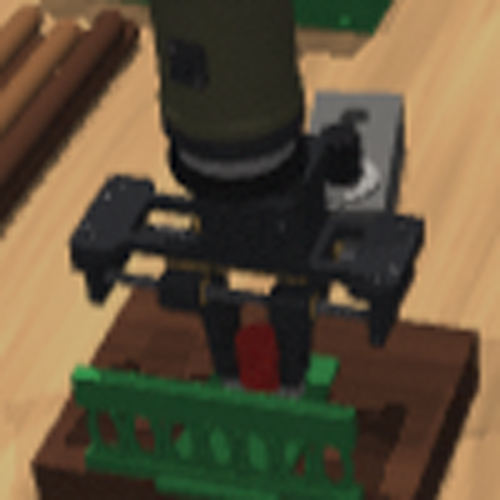

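The shank is in, with the washer at foot level. I'll settle it, release and rise.

```bash
python3 -m jog '[{"translation":[0,0,0.03],"twist":0,"claw":0},{"translation":[0,0,0],"twist":0,"claw":0},{"translation":[0,0,0],"twist":0,"claw":0},{"translation":[0,0,0],"twist":0,"claw":31},{"translation":[0,0,0],"twist":0,"claw":35},{"translation":[0,0,0],"twist":0,"claw":45},{"translation":[0,0,0],"twist":0,"claw":60},{"translation":[0,0,0],"twist":0,"claw":60},{"translation":[0,0,0],"twist":0,"claw":60},{"translation":[0,0,-0.3],"twist":0,"claw":60},{"translation":[0,0,-0.6],"twist":0,"claw":60},{"translation":[0,0,-0.8],"twist":0,"claw":60},{"translation":[0,0,-0.8],"twist":0,"claw":60},{"translation":[0,0,-0.8],"twist":0,"claw":60},{"translation":[-0.8,0,0],"twist":0,"claw":60},{"translation":[-0.9,0,0],"twist":0,"claw":60},{"translation":[-0.9,0,0],"twist":0,"claw":60},{"translation":[-0.9,0,0],"twist":0,"claw":60},{"translation":[-0.9,0,0],"twist":0,"claw":60},{"translation":[-0.6,0,0],"twist":0,"claw":60}]'
python3 -m jog '[{"translation":[0,0,0],"twist":0,"claw":60},{"translation":[0,0,0],"twist":0,"claw":60},{"translation":[0,0,0],"twist":0,"claw":60},{"translation":[0,0,0],"twist":0,"claw":60}]'
python3 - <<'E'
from h import *
s=r.snapshot("top"); a=s["img"][85:185,250:350,::-1]; t=r.snapshot("side"); b=t["img"][140:240,205:305,::-1]
cv2.imwrite("pics/near8.png",cv2.resize(np.hstack([a,b]),None,fx=4,fy=4,interpolation=cv2.INTER_CUBIC))
f=lambda c,P,o:((w2px(c,P)-o+.4)*4).round(1)[0]
for z in(.051,.055,.091): print(z,f(s,[.596,-.0285,z],[250,85]),f(t,[.596,-.0285,z],[205,140])+[400,0])
E
```

```text
clock: 21.25
tool_pos: [0.5965, -0.2346, 0.192]
eef_rot: [0.702, 0.712, -0.001, 0.001]
contact_force: [-0.1, -0.8, 0.4]
opening: 0.604
clock: 21.58
tool_pos: [0.5978, -0.2272, 0.1917]
eef_rot: [0.699, 0.715, 0.001, -0.0]
contact_force: [0.3, 1.4, 0.2]
opening: 0.598
0.051 [198.6 201.3] [609.4 269. ]
0.055 [198.3 199.6] [609. 265.]
0.091 [194.9 183. ] [604.6 227.8]
```

View pics/near8.png

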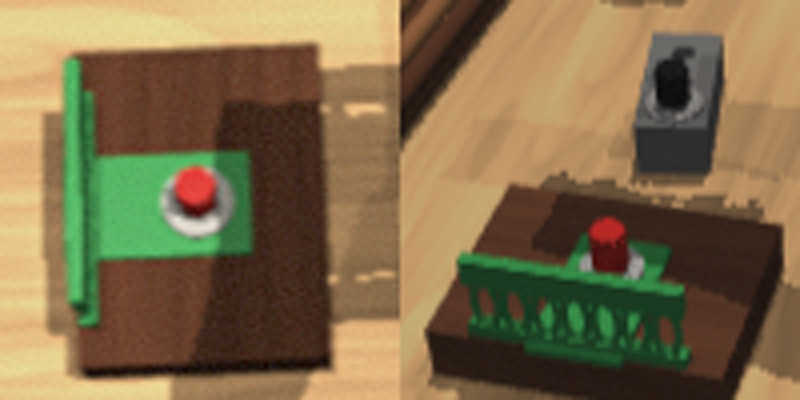

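The washer is centred at (198,202), where (198,200) was expected. The head top is at (195,184), expected (195,183), so the screw is upright, seated and released, and the divider has not moved. Handing in.

```bash
python3 -c "
from plant import r
print(r.finish_job(), r.get_state()['clock'])"
```

```text
the job is handed in; nothing more can be done
the job is handed in; nothing more can be done
```

I placed the green divider on the riser with its foot hole over the socket. I then put the red thumbscrew down through both holes and let go of both. The job was handed in at about 22 s; it reports no verdict.

- **Final pictures:** The washer lay flat on the foot, within about 2 mm of where I expected it in the top view. The head was upright and the divider had not moved. The arm was clear of everything.
- **Alignment:** The divider's hole measured about 3 mm from the socket, and its panel was set to within about 1° of the riser's long edges.
- **Disagreements:**
  - One early TCP reading was taken before the arm had settled and led to a wrong correction, which I undid.
  - The top and side views disagreed by several mm on the screw's position. I corrected this with near views before gripping and before inserting it.

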